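# Slide a core plug along the rail into the gauge pocket

## Task

The brass core plug has to be gauged: without grasping or lifting it, push it with a fingertip up against the long rail of the steel fixture before it reaches the yellow line. Then slide it along the rail, always keeping it against the rail, past the yellow line and fully home into the corner pocket beside the dial gauge, touching both rail and end stop. Let go of it there and leave the tappet, the valve and the tin where they stand.

Things in the scene. Friction and masses are not known exactly. Their poses are not given: they have to be found in the camera images.
- plug: brass core plug, a solid disc 40 mm in diameter and 12 mm thick, about 60 g, lying flat and loose on the oiled plate (friction on plate and rail about 0.2); origin at the centre of its underside, z up (its yaw means nothing). It starts 20 to 60 mm clear of the rail, on the far side of the yellow line from the pocket (fixture y -0.15 to -0.065).
- fixture: fixed gauging fixture on the bench: dark steel base plate 150 mm (x) by 360 mm (y), 12 mm thick. Origin: centre of the plate's underside. x points across the plate to the long rail, y along the rail towards the pocket, z up; the plate's top is at z 12 mm. Rail, end stop and lip are aluminium and rise 9 mm above the plate's top (the plug stands 3 mm higher).
- rail (a point): middle of the foot of the rail's inner face, fixture x +60, y 0, z +12 mm; axes as the fixture's. The rail is 15 mm thick and runs the plate's full length along its +x edge.
- line (a point): middle of the yellow line, 4 mm wide, painted across the plate at fixture y -20 mm; axes as the fixture's.
- pocket (a point): point on the plate's top where the centre of the plug's underside lies when the plug touches rail and end stop (fixture x +40, y +145, z +12 mm); axes as the fixture's. End stop: inner face at y +165 mm, 15 mm thick, x -15 to +60. A lip, x +4 to +14 mm, y +151 to +165, leaves the pocket 46 mm wide.
- dial (a point): centre of the face of the round dial gauge, part of the fixture, beyond the end stop: 56 mm across, face up, 30 mm above the bench (fixture x +40, y +234 mm).
- tappet: steel bucket tappet, upright cylinder 32 mm in diameter, 28 mm tall, standing on the plate near its front edge, between yellow line and end stop (fixture x -53 to -43, y +20 to +110 mm); loose bystander, to be left alone; origin at the centre of its underside, z up
- valve: steel engine valve standing on its head (38 mm disc below, 8 mm stem up to 100 mm), on the bench behind the rail, its axis 66 to 90 mm beyond the rail's inner face; loose bystander, to be left alone; origin at the centre of its underside, z up
- tin: round tin with a blue label, 68 mm in diameter, 85 mm tall, standing on the bench well to the left (+y) of the fixture; loose bystander, to be left alone; origin at the centre of its underside, z up

How it is judged:
By the outcome, as a careful person would: the job done as asked, in the order asked, and still so for the second after the job is handed in, with the robot touching nothing.
It also fails if it takes over 51 s, if anything falls off the work surface, if the arm or the gripper's body presses on something with over 40 N, if the wrist force passes 120 N, or if a joint passes its speed limit or range.

## Robot

A 6-joint arm with a two-finger parallel gripper is mounted at the origin on the work surface. World frame = base frame: x ahead of the robot, y to its left, z up, the work surface at z = 0. Lengths are in mm, angles in rad, forces in N, time in s.
With the tool pointing down it reaches from about 350 to 975 mm from the base axis. Payload 7.1 kg.
Tool frame: the origin (TCP) lies on the front face of the gripper's body, between the roots of the fingers; the fingertips stand 80 mm ahead of it and the grasp point (between the pads) lies 61 mm ahead of it (env.tips_ahead is the distance from the TCP to the fingertips, in mm); z points along the fingers, y is the direction in which the jaws open and shut (so a half turn about z gives the same grasp; the last joint's range is limited). The gripper opens to 88 mm and grips with 3 to 60 N. Pads are 20 mm wide; open, the fingers measure 115 mm over their backs; the gripper's body (75 mm by 178 mm) begins 61 mm behind the grasp point.
Start: joints at [-1.185, 0.423, 1.63, -0, 1.089, -0.019], TCP at [246.162, -574.465, 302.675] pointing down, gripper open.
Joint ranges: [-3, 3], [-0.9, 2.11], [0.09, 2.58], [-1.31, 4.45], [0.11, 2.69], [-2.54, 2.54]. Speed limits (rad/s): [2.39, 2.39, 3.01, 3.14, 3.14, 3.14].

## Interface

Orientations are given as a unit quaternion [x, y, z, w].
In Python, from station import env, set_gripper, viewer, workorder gives the robot as it stands. Calls block until the motion is done:
- env.reach(position, orientation): joint-space move of the TCP to a pose.
- env.move_l(position, rot=None, rate=150, f_stop=None): straight line of the TCP; rot=None keeps the orientation; rate is the mean speed in mm/s. With f_stop (N) it stops when the force on the tool has changed by that much, and returns True; else False.
- env.move_joints(angles): joint-space move.
- set_gripper(opening): finger opening in mm; the grip force is fixed at half the most; returns when the fingers have stopped.
- env.hold(seconds).
- env.ik(position, orientation): joint angles nearest the present ones, or None.
- env.read_state(): the state.
- viewer.camera(name): name is "scene" or "top" or "wrist"; returns the picture (420x560x3 uint8, blue, green, red); there is no depth.
- viewer.camera_params(name): a dict with "fx", "fy", "cx", "cy" (pixels), "pose" (4x4, takes a point from camera to world coordinates); the wrist camera has in their place "tool_from_camera" (4x4, takes a point from camera to tool coordinates, whose origin is the TCP and whose axes are the flange's). Camera axes: x right, y up, looking along -z (the intrinsics and any distortion apply to the point x, -y, -z); pixel columns grow to the right and rows downward; lengths in mm; the calibration is good to about 2 mm. A picture is of the moment at which its call begins: read the wrist's pose just before it. camera_params takes no time and is no camera call.
A pose or a line that the arm cannot do raises env.IKError and nothing moves.
- workorder.sign_off(): hands the job in, once; it reports no verdict.
The state is a dict: "time_s": time; "qpos": joint angles; "dq": joint speeds; "tau": joint torques, N m; "tool_pos": TCP position; "orientation": TCP orientation; "force": force on the tool from outside, world axes, zero at the start; "wrist_torque": the same for the moment, N m; "width": finger opening in mm.
Only numpy, scipy, OpenCV 4.12 (cv2) and the standard library are available. Lean on these libraries where they do the work, as an engineer would, in place of code of your own. Each camera call takes 0.05 s, during which the arm holds its last target.

## Working session

There is one attempt and no reset: what is moved stays moved. The work goes in short steps, each a Python script; the robot and the scene stay as the last script left them, time stands still between calls to the robot, and variables do not carry over. Pictures are saved under pics/ and viewed, and the job is handed in when it is done.

```bash
ls; mkdir -p pics; python3 - <<'E'
from station import env, set_gripper, viewer, workorder
import cv2, numpy as np
s=env.read_state(); print(s['time_s'],s['tool_pos'],s['orientation'],s['width'],s['force'])
for n in ['scene','top','wrist']:
    cv2.imwrite(f'pics/{n}0.png',viewer.camera(n))
    p=viewer.camera_params(n); print(n,{k:(np.round(v,4).tolist() if hasattr(v,'__len__') else v) for k,v in p.items()})
E
```

```text
pics
0.0 [ 246.00637434 -574.04836182  301.89860578] [ 9.79580682e-01  2.01049876e-01 -1.50261229e-04 -7.81947074e-04] 87.68125672469981 [ 0.24422897  0.31194486 -0.3314852 ]
scene {'fx': 468.03448480934463, 'fy': 468.03448480934463, 'cx': 276.7999027472852, 'cy': 207.22785203037145, 'pose': [[0.6767, -0.63, 0.381, 942.4744], [0.7362, 0.5778, -0.3522, -228.1522], [0.0017, 0.5188, 0.8549, 911.6135], [0.0, 0.0, 0.0, 1.0]]}
top {'fx': 382.71711362225, 'fy': 382.71711362225, 'cx': 277.8322582734969, 'cy': 215.06948335701512, 'pose': [[0.0017, 0.9957, -0.0931, 446.2501], [-1.0, 0.002, 0.0027, 129.9966], [0.0029, 0.0931, 0.9957, 1012.4739], [0.0, 0.0, 0.0, 1.0]]}
wrist {'fx': 331.1118340078337, 'fy': 331.1118340078337, 'cx': 283.0614660021155, 'cy': 211.61751976969177, 'tool_from_camera': [[0.0002, 0.9529, 0.3032, 83.9244], [1.0, 0.0001, -0.001, -0.3905], [-0.001, 0.3032, -0.9529, -82.0303], [0.0, 0.0, 0.0, 1.0]]}
```

View pics/scene0.png

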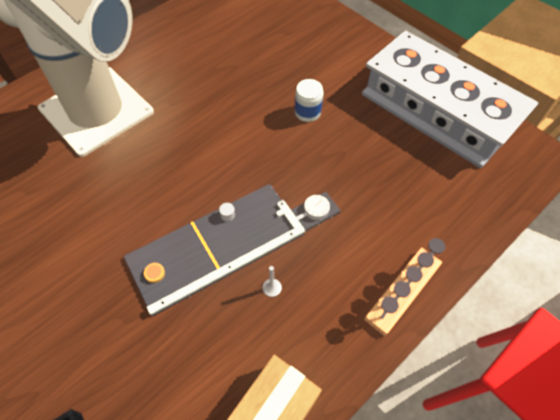

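View pics/top0.png

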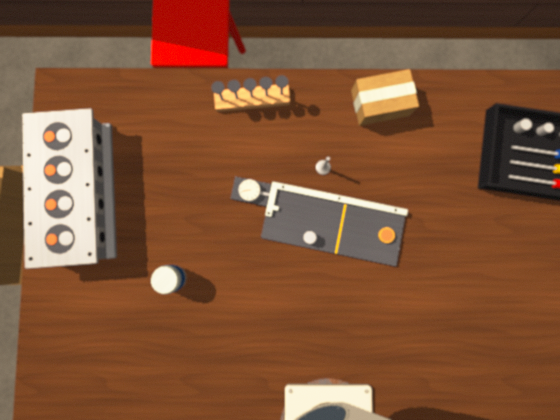

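View pics/wrist0.png

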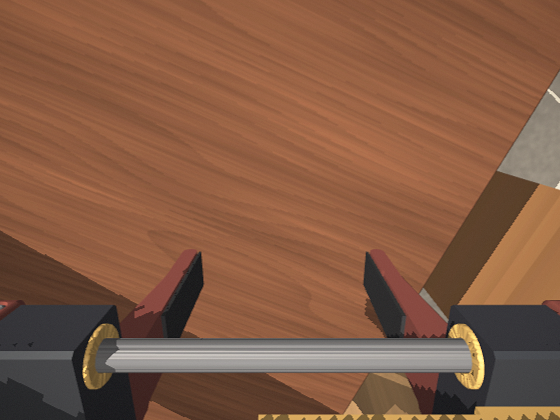

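```bash
cat > h.py <<'E'
from station import env, set_gripper, viewer, workorder
import cv2, numpy as np
from scipy.spatial.transform import Rotation as R
def T(pos,q):
    M=np.eye(4); M[:3,:3]=R.from_quat(q).as_matrix(); M[:3,3]=pos; return M
def shot(name,fn):
    s=env.read_state(); im=viewer.camera(name); p=viewer.camera_params(name)
    P=p['pose'] if 'pose' in p else T(s['tool_pos'],s['orientation'])@p['tool_from_camera']
    if fn: cv2.imwrite('pics/'+fn,im)
    np.savez('pics/'+fn.replace('.png','.npz'),P=P,K=[p['fx'],p['fy'],p['cx'],p['cy']])
    return im,np.array(P),[p['fx'],p['fy'],p['cx'],p['cy']]
def ray(uv,P,K,z):
    uv=np.atleast_2d(uv).astype(float)
    d=np.c_[(uv[:,0]-K[2])/K[0],-(uv[:,1]-K[3])/K[1],-np.ones(len(uv))]@P[:3,:3].T
    o=P[:3,3]; t=(z-o[2])/d[:,2]
    return (o+d*t[:,None])[:,:2]
def proj(X,P,K):
    X=np.atleast_2d(X); c=(X-P[:3,3])@P[:3,:3]
    return np.c_[K[2]+K[0]*c[:,0]/-c[:,2],K[3]-K[1]*c[:,1]/-c[:,2]]
def quat(yaw): # tool x at world angle yaw, pointing down
    return (R.from_euler('z',yaw)*R.from_euler('x',np.pi)).as_quat()
E
python3 - <<'E'
from h import *
p=viewer.camera_params('top'); K=[p[k] for k in('fx','fy','cx','cy')];P=np.array(p['pose'])
print(ray([[387,235],[310,237],[323,167],[168,280]],P,K,20))
print(ray([[344,206],[338,253],[408,211],[283,185]],P,K,15))
s=env.read_state();print(R.from_quat(s['orientation']).as_matrix().round(3))
E
```

```text
[[ 487.67191628 -156.00467865]
 [ 482.12681982   43.82021043]
 [ 666.55726332    8.41045264]
 [ 371.41899215  408.35513253]]
[[ 563.7587602   -46.37674886]
 [ 440.96277793  -29.03300716]
 [ 550.90154716 -214.13620005]
 [ 619.17585075  113.768382  ]]
[[ 0.919  0.394 -0.   ]
 [ 0.394 -0.919  0.001]
 [ 0.    -0.001 -1.   ]]
```

```bash
python3 - <<'E'
from h import *
set_gripper(0)
env.reach([488,-10,320],quat(-0.19))
env.hold(0.3)
im,P,K=shot('wrist','w1.png')
s=env.read_state();print(s['time_s'],s['tool_pos'],s['qpos'],s['width'])
E
```

```text
4.0417 [488.03221908 -10.26451785 319.9340595 ] [-4.54018946e-02  1.98742071e-01  1.90955926e+00 -2.00968274e-05
  1.03340153e+00  1.71586408e+00] 0.11407824711876706
```

View pics/w1.png

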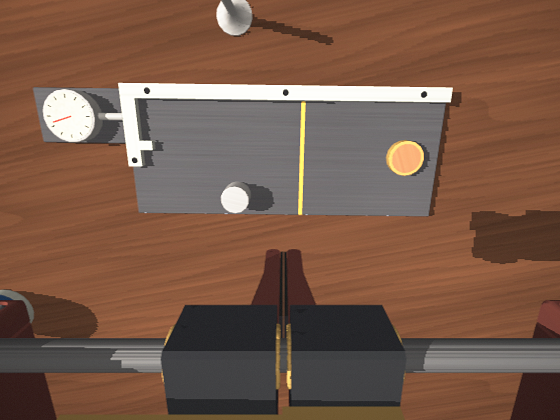

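```bash
cat > meas.py <<'E'
from h import *
def measure(im,P,K,verbose=True):
    hsv=cv2.cvtColor(im,cv2.COLOR_BGR2HSV); g=im.min(2).astype(float)
    # rail edges on min-channel, sub-pixel at half level
    tops,bots=[],[]
    white=((hsv[...,2]>150)&(hsv[...,1]<60)).astype(np.uint8)
    n,l,st,_=cv2.connectedComponentsWithStats(white)
    i=1+np.argmax(st[1:,2]*(st[1:,4]>500)); m=(l==i)
    x0,w=st[i,0],st[i,2]
    for c in range(x0+30,x0+w-8,2):
        r=np.where(m[:,c])[0]
        if len(r)<5 or len(r)>25: continue
        a,b=r[0],r[-1]; mid=g[(a+b)//2,c]
        def cross(i0,step):
            lo=g[min(max(i0+3*step,0),419),c]; lev=(mid+lo)/2
            k=i0-2*step
            while g[k+step,c]>lev: k+=step
            return k+step*(g[k,c]-lev)/(g[k,c]-g[k+step,c])
        tops.append((c,cross(a,-1)));bots.append((c,cross(b,1)))
    def fit(pts):
        pts=np.array(pts)
        for _ in range(4):
            vx,vy,a,b=cv2.fitLine(pts.astype(np.float32),cv2.DIST_HUBER,0,.01,.01).ravel()
            d=(pts-[a,b])@[-vy,vx]; pts=pts[abs(d)<max(.6,1.5*d.std())]
        return pts
    t=fit(tops);b=fit(bots)
    pt=ray(t,P,K,21);pb=ray(b,P,K,21)
    def dirn(p):
        q=p-p.mean(0); return np.linalg.svd(q)[2][0]
    ey=dirn(pb); ey*=np.sign(ey[1]); ex=np.array([ey[1],-ey[0]])
    ey2=dirn(pt)*1; ey2*=np.sign(ey2[1])
    xr=pb@ex; print('rail yaw in/out',np.arctan2(-ey[0],ey[1]),np.arctan2(-ey2[0],ey2[1]),'thick',(pt@ex).mean()-xr.mean(),'n',len(b))
    # plug
    pl=cv2.inRange(hsv,(5,110,150),(35,255,255))
    n,l,st,c=cv2.connectedComponentsWithStats(pl)
    for j in range(1,n):
        if st[j,4]>60: print('blob',st[j],c[j].round(1))
    return ex,ey,xr.mean()
if __name__=='__main__':
    im=cv2.imread('pics/w1.png');d=np.load('pics/w1.npz');P,K=d['P'],d['K']
    ex,ey,xr=measure(im,P,K); print(ex,ey,xr)
    hsv=cv2.cvtColor(im,cv2.COLOR_BGR2HSV)
    for u in [(405,158),(395,145),(405,138),(405,178),(302,157),(420,160)]: print(u,im[u[1],u[0]],hsv[u[1],u[0]])
    cv2.imwrite('pics/w1z.png',cv2.resize(im[60:230,100:460],None,fx=2.2,fy=2.2,interpolation=cv2.INTER_CUBIC))
E
python3 meas.py
```

```text
rail yaw in/out -0.20340614483773115 -0.2035690540966073 thick 15.209403764045419 n 140
blob [298 101   8 115 506] [301.3 157.3]
blob [ 386  140   38   36 1054] [404.7 157.3]
blob [429 235  46  10  62] [453.5 239.7]
blob [345 256 140  24 465] [425.5 265.8]
blob [403 264 124  18 520] [461.2 272.8]
blob [134 271 129  25 289] [201.9 282.8]
blob [383 278  86  14 203] [433.7 284.3]
blob [ 98 305  86  17 328] [148.7 313.3]
blob [122 317  56  13 227] [153.7 323.8]
blob [118 326  55  19 170] [153.2 332.8]
blob [276 346   3  41  77] [277.4 365.9]
blob [286 346   5  43 124] [288.5 371.8]
[ 0.9793842  -0.20200642] [0.20200642 0.9793842 ] 571.0131859666222
(405, 158) [126 181 252] [ 13 128 252]
(395, 145) [111 207 247] [ 21 140 247]
(405, 138) [114 112 116] [165   9 116]
(405, 178) [118 118 123] [  0  10 123]
(302, 157) [116 255 255] [ 30 139 255]
(420, 160) [124 205 252] [ 19 130 252]
```

View pics/w1z.png

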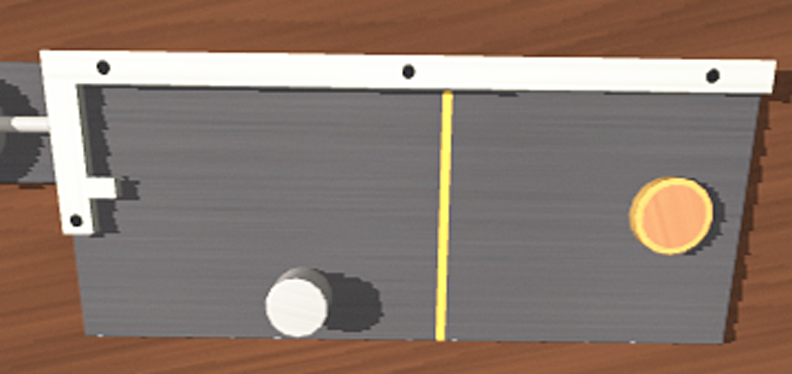

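```bash
cat > m2.py <<'E'
from meas import *
im=cv2.imread('pics/w1.png');d=np.load('pics/w1.npz');P,K=d['P'],d['K']
ex,ey,xr=measure(im,P,K)
L=ray([[301.3,157.3]],P,K,12)[0]
O=ex*(xr-60)+ey*(L@ey+20)
F=lambda p:np.c_[(p-O)@ex,(p-O)@ey]
print('O',O)
print('plug',F(ray([[404.7,157.3]],P,K,18)))
b=[(386,140),(423,175)]
g=im.min(2).astype(float)
# end stop inner/outer edges along rows 120..135
hi=cv2.inRange(im,(150,150,150),(255,255,255))
for r in (115,120,125,130): 
    c=np.where(hi[r,100:170])[0]+100; e=c[c>118]; print(r,e.min(),e.max(),F(ray([[e.max()+.5,r],[e.min()-.5,r]],P,K,21)).round(1).tolist())
print('tappet top',F(ray([[235,198.5]],P,K,40)),'valve foot',F(ray([[235,17]],P,K,3)))
print('front corners',F(ray([[137,213],[430,216]],P,K,12)).round(1).tolist(), 'line ends',F(ray([[303.5,101],[299.5,215]],P,K,12)).round(1).tolist())
print('dial',F(ray([[69,115]],P,K,30)))
# top view cross-check
p=viewer.camera_params('top'); Kt=[p[k] for k in('fx','fy','cx','cy')];Pt=np.array(p['pose'])
it=cv2.imread('pics/top0.png');h=cv2.cvtColor(it,cv2.COLOR_BGR2HSV)
m=cv2.inRange(h,(5,110,150),(35,255,255));n,l,st,c=cv2.connectedComponentsWithStats(m)
for j in range(1,n):
    if st[j,4]>40 and 320<c[j][0]<410 and 200<c[j][1]<270: print(st[j],c[j],F(ray([c[j]],Pt,Kt,18)),F(ray([c[j]],Pt,Kt,12)))
np.savez('fix.npz',O=O,ex=ex,ey=ey)
E
python3 m2.py
```

```text
rail yaw in/out -0.20340614483773115 -0.2035690540966073 thick 15.209403764045419 n 140
blob [298 101   8 115 506] [301.3 157.3]
blob [ 386  140   38   36 1054] [404.7 157.3]
blob [429 235  46  10  62] [453.5 239.7]
blob [345 256 140  24 465] [425.5 265.8]
blob [403 264 124  18 520] [461.2 272.8]
blob [134 271 129  25 289] [201.9 282.8]
blob [383 278  86  14 203] [433.7 284.3]
blob [ 98 305  86  17 328] [148.7 313.3]
blob [122 317  56  13 227] [153.7 323.8]
blob [118 326  55  19 170] [153.2 332.8]
blob [276 346   3  41  77] [277.4 365.9]
blob [286 346   5  43 124] [288.5 371.8]
O [518.13856829 -17.60567873]
plug [[  -1.48619469 -139.28163593]]
115 119 136 [[41.7, 163.9], [41.4, 183.8]]
120 123 136 [[36.3, 164.5], [36.1, 180.1]]
125 123 137 [[30.9, 164.1], [30.7, 180.8]]
130 124 137 [[25.5, 164.7], [25.3, 180.4]]
tappet top [[-47.31014262  55.33073242]] valve foot [[142.89833769  54.52519463]]
front corners [[-75.2, 181.1], [-74.5, -182.0]] line ends [[58.9, -20.6], [-75.2, -19.9]]
dial [[ 40.96806507 232.79984989]]
[334 204  13  50 196] [340.20408163 228.26530612] [[ -9.27767116 -19.7989141 ]] [[ -8.72896674 -20.70292746]]
[378 227  17  17 232] [386.07758621 234.7112069 ] [[  -1.43329633 -139.76512387]] [[  -0.83726412 -141.39293425]]
```

```bash
cat > g.py <<'E'
from h import *
d=np.load('fix.npz');O,ex,ey=d['O'],d['ex'],d['ey'];yaw=np.arctan2(ex[1],ex[0])
W=lambda x,y,z:[*(O+x*ex+y*ey),z]
def fx():
    s=env.read_state();p=np.array(s['tool_pos'])
    return [round(float((p[:2]-O)@ex),2),round(float((p[:2]-O)@ey),2),round(float(p[2]),2)],np.round(s['force'],2).tolist(),round(s['time_s'],2)
E
python3 - <<'E'
from g import *
q=quat(yaw)
env.reach(W(-44,-139.5,140),q)
print(fx())
r=env.move_l(W(-44,-139.5,95.5),rate=80,f_stop=8); print(r,fx())
assert not r
r=env.move_l(W(-5,-139.5,95.5),rate=60,f_stop=6); print(r,fx())
if not r:
    r=env.move_l(W(13,-139.5,95.5),rate=20,f_stop=4); print(r,fx())
im,P,K=shot('wrist','w2.png')
E
```

```text
([-43.12, -139.3, 140.68], [-0.06, -0.03, 0.53], 4.96)
False ([-43.85, -139.4, 95.58], [0.06, -0.01, 0.38], 5.67)
False ([-5.4, -139.44, 95.32], [-0.22, 0.87, 0.21], 6.47)
True ([8.83, -139.45, 95.09], [0.78, -0.5, -1.2], 7.17)
```

View pics/w2.png

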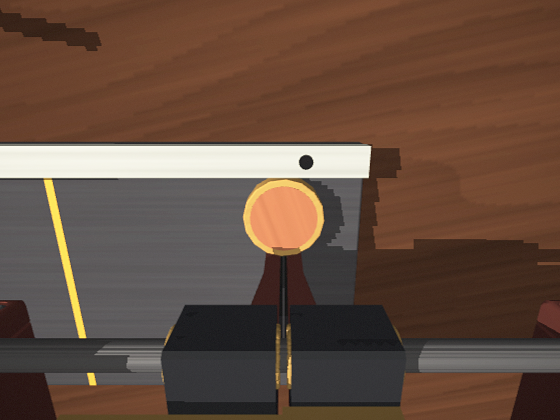

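```bash
python3 - <<'E'
from g import *
im=cv2.imread('pics/w2.png');d=np.load('pics/w2.npz');P,K=d['P'],d['K']
hsv=cv2.cvtColor(im,cv2.COLOR_BGR2HSV)
m=cv2.inRange(hsv,(5,100,130),(35,255,255))[170:262,230:340]
cs=max(cv2.findContours(m,0,cv2.CHAIN_APPROX_NONE)[0],key=cv2.contourArea)[:,0]+[230,170]
cs=cs[cs[:,1]<238].astype(float)
F=lambda p:np.c_[(p-O)@ex,(p-O)@ey]
for z in (24,):
    p=F(ray(cs,P,K,z)); A=np.c_[2*p,np.ones(len(p))]; s=np.linalg.lstsq(A,(p**2).sum(1),rcond=None)[0]
    print(z,s[:2],np.sqrt(s[2]+s[:2]@s[:2]))
print('rail edge x',F(ray([[100,178],[200,178],[260,178],[330,178]],P,K,21)).round(2))
g=im.min(2); print(g[170:185,284],g[170:185,200],g[170:185,284+60])
print(im[174:184,284].tolist())
E
```

```text
24 [  40.84899902 -138.96829356] 19.53896852612926
rail edge x [[  59.67  -51.49]
 [  59.67  -99.34]
 [  59.67 -128.06]
 [  59.68 -161.59]]
[221 219 222 224 226 230 235 206  76  65 114 113 111 112 112] [221 220 225 226 228 230 235 213 105  87  91  92  94  94  94] [220 220 220 221 226 231 235 213 107  90  93  94  92  93  91]
[[226, 238, 240], [230, 242, 243], [235, 246, 246], [206, 230, 234], [76, 111, 136], [65, 127, 169], [114, 215, 252], [113, 209, 247], [111, 207, 245], [112, 207, 245]]
```

```bash
python3 - <<'E'
from g import *
env.move_l(W(-4,-139.5,95.5),rate=40)
env.move_l(W(-6,-139.5,140),rate=100)
im,P,K=shot('wrist','w3.png')
th=np.radians(35); q=quat(yaw+np.pi/2-th); s,c=np.sin(th),np.cos(th)
x=40-30*s
env.reach(W(x-3,-139.5-30*c-14,140),q); print(fx())
r=env.move_l(W(x-1,-139.5-30*c-12,95.5),rate=80,f_stop=8); print(r,fx())
E
```

```text
([19.44, -177.94, 139.5], [-0.01, 0.38, 0.05], 9.29)
False ([21.75, -176.02, 95.22], [0.71, -0.36, -0.07], 10.0)
```

View pics/w3.png

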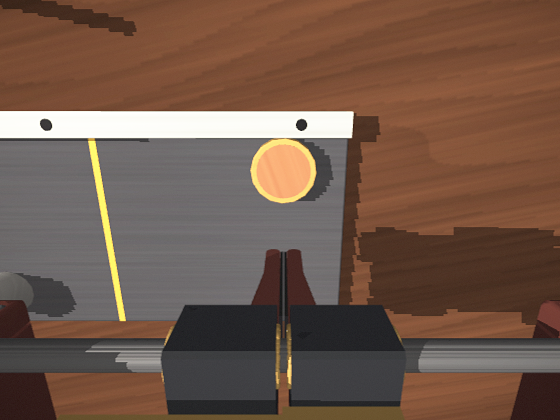

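```bash
python3 - <<'E'
from g import *
th=np.radians(35); s,c=np.sin(th),np.cos(th); x=40-30*s
r=env.move_l(W(x,-70-30*c,95.5),rate=30,f_stop=6); print(r,fx())
im,P,K=shot('wrist','w4.png')
E
```

```text
False ([22.81, -94.63, 95.51], [-0.98, -0.08, -0.38], 12.87)
```

View pics/w4.png

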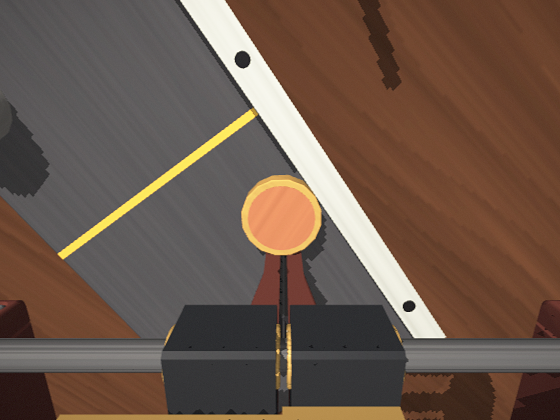

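```bash
python3 - <<'E'
from g import *
th=np.radians(35); s,c=np.sin(th),np.cos(th); x=40-30*s
r=env.move_l(W(x,130-30*c,95.5),rate=45,f_stop=8); print(r,fx())
im,P,K=shot('wrist','w5.png')
if not r:
    r=env.move_l(W(x,149-30*c,95.5),rate=15,f_stop=4); print(r,fx())
    im,P,K=shot('wrist','w6.png')
E
```

```text
False ([22.82, 105.38, 95.52], [-0.48, 0.02, -0.65], 17.51)
True ([22.02, 119.56, 95.02], [-0.06, 1.03, -0.05], 18.47)
```

View pics/w6.png

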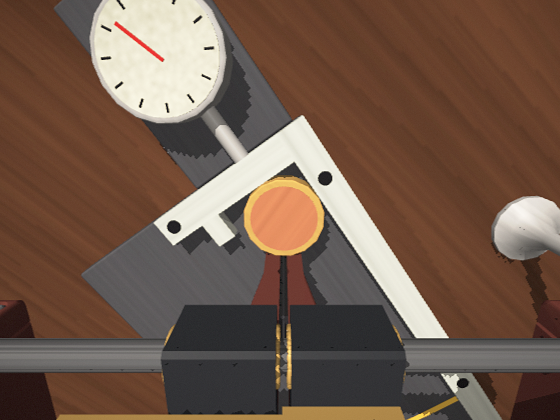

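```bash
python3 - <<'E'
from g import *
th=np.radians(35); s,c=np.sin(th),np.cos(th); x=40-30*s
r=env.move_l(W(x+1.5,149-30*c,95.5),rate=12,f_stop=7); print(r,fx())
p,f,t=fx()
env.move_l(W(p[0]-12*s,p[1]-12*c,95.5),rate=30)
env.move_l(W(p[0]-14*s-5,p[1]-14*c,150),rate=100)
env.hold(.2); print(fx())
im,P,K=shot('wrist','w7.png')
hsv=cv2.cvtColor(im,cv2.COLOR_BGR2HSV)
m=cv2.inRange(hsv,(5,100,130),(35,255,255))
n,l,st,cc=cv2.connectedComponentsWithStats(m)
F=lambda p:np.c_[(p-O)@ex,(p-O)@ey]
for j in range(1,n):
    if st[j,4]>800: print(st[j],cc[j],F(ray([cc[j]],P,K,18)),F(ray([cc[j]],P,K,24)))
E
```

```text
True ([21.62, 120.2, 94.41], [0.07, 0.0, 0.52], 18.82)
([8.3, 108.62, 149.34], [-0.73, 0.53, 0.18], 20.27)
[ 261  132   63   63 3130] [291.91565495 163.15527157] [[ 40.11009358 145.10093232]] [[ 40.58051241 146.02666544]]
[  57  407  348   13 2775] [265.66774775 414.66918919] [[-98.841409   -18.08581765]] [[-94.45315437 -12.55891881]]
```

View pics/w7.png

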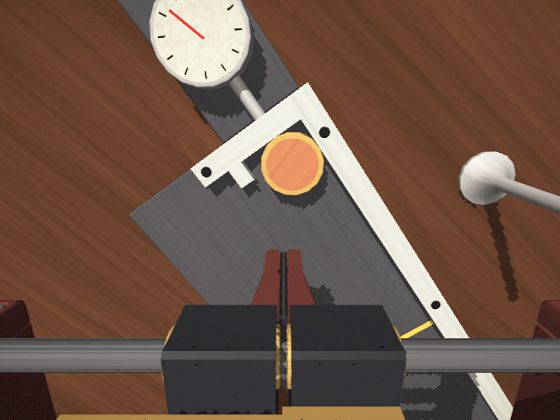

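```bash
python3 - <<'E'
from g import *
env.move_l(W(-20,100,300),rate=150); 
env.reach([488,-10,320],quat(-0.19)); env.hold(.3)
im,P,K=shot('wrist','w8.png'); print(fx())
a=cv2.imread('pics/w1.png'); 
z=lambda i,x0,y0:cv2.resize(i[y0:y0+140,x0:x0+190],None,fx=4,fy=4,interpolation=cv2.INTER_NEAREST)
cv2.imwrite('pics/w8z.png',z(im,110,80))
d=cv2.absdiff(a,im).max(2); n,l,st,c=cv2.connectedComponentsWithStats((d>40).astype(np.uint8))
print([st[j].tolist() for j in range(1,n) if st[j,4]>12])
it,_,_=shot('top','top9.png')
d=cv2.absdiff(cv2.imread('pics/top0.png'),it).max(2); n,l,st,c=cv2.connectedComponentsWithStats((d>40).astype(np.uint8))
print([st[j].tolist() for j in range(1,n) if st[j,4]>12])
E
```

```text
([-31.06, 1.75, 319.85], [0.72, 0.24, -0.6], 22.59)
[[216, 1, 16, 34, 71], [222, 0, 8, 14, 27], [245, 0, 9, 32, 45], [100, 82, 56, 31, 100], [158, 83, 60, 1, 60], [230, 84, 34, 1, 34], [266, 84, 14, 1, 14], [57, 87, 39, 41, 113], [144, 87, 7, 7, 22], [451, 88, 3, 15, 22], [134, 97, 75, 54, 1690], [241, 99, 25, 1, 25], [170, 100, 14, 1, 14], [218, 101, 15, 1, 15], [299, 101, 8, 114, 257], [42, 109, 36, 34, 74], [53, 115, 19, 8, 43], [105, 114, 34, 53, 93], [386, 140, 44, 36, 1210], [76, 143, 28, 1, 28], [140, 149, 6, 17, 25], [238, 187, 11, 21, 29], [298, 191, 2, 24, 28], [526, 210, 14, 2, 15], [13, 290, 13, 1, 13], [42, 346, 24, 1, 24], [85, 347, 28, 1, 28], [103, 350, 24, 18, 109], [417, 351, 9, 20, 122], [287, 355, 5, 24, 80], [127, 368, 11, 4, 22], [286, 375, 5, 14, 27]]
[[304, 176, 256, 244, 35544], [275, 190, 19, 17, 239], [392, 252, 7, 3, 14], [318, 402, 39, 18, 155], [340, 403, 22, 10, 67], [296, 407, 39, 13, 320]]
```

View pics/w8z.png

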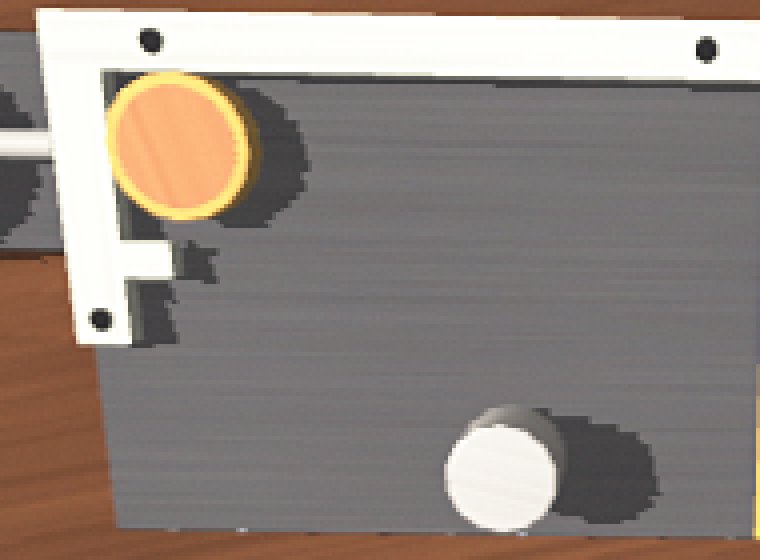

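View pics/w8.png

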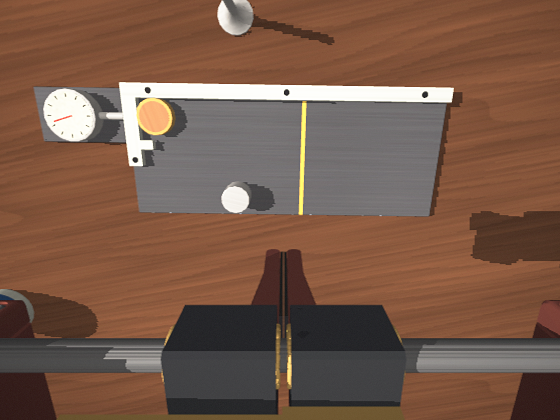

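```bash
python3 -c "
from g import *
print(fx()); print(workorder.sign_off())"
```

```text
([-31.06, 1.69, 319.89], [-0.79, 0.2, 0.28], 22.64)
the job is handed in; nothing more can be done
None
```

The plug is home in the corner pocket, against both rail and end stop, and I handed the job in at 22.6 s of the 51 s allowed.

- **What I did:** With the gripper closed, I pushed the plug straight across to the rail at fixture y about -139, well before the yellow line. I then re-engaged behind it with the fingertip face set 35° towards the rail and slid it along the rail past the line into the pocket. I pressed it home until the force stop tripped, backed off and lifted clear.
- **Final position:** After release the plug measured (40.1, 145.1) in fixture coordinates, against a nominal (40, 145). The picture showed it flush with both faces.
- **On the rail:** The three measurements and pictures before the line showed the plug at the rail. I took one more during the run-in just before the pocket but did not look at it. Contact between pictures rests on the wedge geometry.
- **Bystanders:** The final wrist view matched the first to about 1 px, with tappet and valve unmoved; the tin is only partly in that view. In the overhead view the tin showed no change. The arm now covers much of the right side of that view.
- **Disagreement:** With the plug first against the rail, its x read 40.8, against 40 nominal. I put this down to the 2 mm calibration.

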